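# Reset the tripped cut-out of a block heater

## Task

The over-temperature cut-out of the block heater has tripped. Slide the small cover on its deck aside to open the recessed well, press the reset button at the bottom of the well fully home so that it stays down, and then slide the cover fully shut again so that spills stay out. Leave the vials standing in the block and the other things on the bench where they are.

Things in the scene. Friction and masses are not known exactly. Their poses are not given: they have to be found in the camera images.
- heater: dry-block heater, a light grey low box 200 (x) x 220 (y) x 80 mm, fixed; origin at the centre of its underside, front towards its own -x. Flat deck 80 mm above the origin. Rear half: aluminium block with 2 rows of 4 round wells; the vials in it reach 22 mm above the deck. Front left (+y): flat keypad. Front right: reset well under its sliding cover. The front half rises at most 5 mm over the deck
- well_mouth (a point): centre of the mouth of the reset well, at deck level; axes as the heater's. The well is a rectangular upright shaft, 36 mm in the heater's x by 56 mm in its y, 36 mm deep, so closed fingers go in with their wide direction along the heater's y. The round reset button stands in the middle of its floor
- reset_top (a point): centre of the top face of the reset button, a white upright cylinder 20 mm across. Tripped, this point is 20 mm below the well mouth; fully home it is 26 mm below (10 mm above the floor of the well)
- reset (a joint): travel of the reset button, m: 0 popped out (tripped), 0.006 fully home, at a solid stop. It moves down against about 4 N and stays where it is left; nothing springs it back
- cover_ridge (a point): centre of the top of the cover's thumb ridge; axes as the heater's. The cover is a flat grey plate, 45 (x) x 62 mm (y), its top 4 mm above the deck, between metal rails along y and end stops that rise 5 mm above the deck. The ridge stands across its middle: 36 mm long in x, 8 mm thick in y, its top 17 mm above the deck (13 above the plate). Push it by either side
- cover (a joint): how far the cover has slid towards the heater's own +y, m: 0 shut (plate centred over the well), 0.062 fully open (well entirely clear), solid stops at both ends. It slides against about 1.5 N and stays where it is left. It may start a little open
- sample_1: vial, 30 mm across, 58 mm high, standing loose in a well of the block; origin at the centre of its underside. To be left alone
- sample_2: another such vial in the block, to be left alone
- sample_3: another such vial in the block, to be left alone
- jar: jar with screw lid, 64 mm across, 75 mm high, on the bench to the left; origin at the centre of its underside. To be left alone
- dish: glass Petri dish, 90 mm across, 14 mm high, on the bench at the front right; origin at the centre of its underside. To be left alone
- forceps: steel tweezers, 124 x 24 x 9 mm, lying on the bench at the front right; origin at the centre of the underside. To be left alone

How it is judged:
On the way, in this order (a step that is already met when the one before it is completed fails the run):
1. the cover has been slid open (value of joint cover above 0.03 m), for 0.2 s.
2. the reset button has been pressed home (value of joint reset above 0.005 m), for 0.2 s.
3. the cover has been slid shut again (value of joint cover below 0.003 m), for 0.2 s.
At the end, for the whole second after the job is handed in: the reset button is at least 5 mm down of its 6 mm and the cover is within 3 mm of shut, with the vials standing in the block where they were (within 15 mm) (value of joint reset above 0.005 m and value of joint cover below 0.003 m and distance of each of sample_1, sample_2, sample_3 from where it was at the start of the episode below 0.015 m); the robot touches nothing.
It fails at once if a vial is lifted or shifted more than 15 mm (distance of any of sample_1, sample_2, sample_3 from where it was at the start of the episode above 0.015 m).
It fails at once if something on the bench is shifted more than 20 mm or lifted (distance of any of jar, dish, forceps from where it was at the start of the episode above 0.02 m).
It also fails if it takes over 48 s, if anything falls off the work surface, if the arm or the gripper's body presses on something with over 40 N, if the wrist force passes 120 N, or if a joint passes its speed limit or range.

## Robot

A 6-joint arm with a two-finger parallel gripper is mounted at the origin on the work surface; the furniture and walls round the work are solid. World frame = base frame: x ahead of the robot, y to its left, z up, the work surface at z = 0. Lengths are in m, angles in rad, forces in N, time in s.
With the tool pointing down it reaches from about 0.325 to 0.9 m from the base axis. Payload 6.1 kg.
Tool frame: the origin (TCP) lies at the very end of the fingers, on their centre line; the grasp point (between the pads) lies 19 mm behind it (arm.tcp_to_grasp is the z of the grasp point in the tool frame, in m); z points along the fingers, y is the direction in which the jaws open and shut (so a half turn about z gives the same grasp; the last joint's range is limited). The gripper opens to 85 mm and grips with 20 to 120 N. Pads are 22 mm wide; open, the fingers measure 114 mm over their backs; the gripper's body (76 mm by 85 mm) begins 54 mm behind the grasp point. The pads swing forward as they close: fully open they stand 13 mm farther back than shut.
Start: joints at [0.977, 0.22, 1.526, -0, 1.395, -0.126], TCP at [0.282, 0.558, 0.199] pointing down, gripper open.
Joint ranges: [-2.98, 2.98], [-0.91, 2.08], [0.09, 2.57], [-1.24, 4.39], [0.2, 2.65], [-2.68, 2.68]. Speed limits (rad/s): [2.57, 2.57, 3.01, 3.14, 3.14, 3.14].

## Interface

Orientations are given as a 3x3 rotation matrix whose columns are the frame's x, y, z axes.
In Python, from rig import arm gives the robot as it stands.
- The arm moves only by the tool send_rows, never from a script. Its argument "steps" is a list of rows, each a list of 5 numbers: the closure, from -1 (fully open) to 1 (shut), then the shift along the tool's x, y, z in cm, then the turn about the tool's z in rad. A call has 1 to 8 rows; each row shifts and turns the pose as measured when the row begins, along the tool's axes as they then stand; what a row does not reach is not made up. A row lasts 1/10 s, in which the tool goes at most 50 mm and 8.59 degrees, less where a joint would pass 70% of its speed; a pose out of reach is approached as far as the arm can. A call is refused whole if a number of a shift passes 5 or a number of a turn 0.15, either way. A call with a gripper value outside its range is refused whole. The fingers move at their own pace and stop on an object; the grip force is fixed at half the most. Time passes only in rows, so rows that do not move let the fingers close. It gives the time, the measured TCP pose, the force and the opening at its end, in the units of the state.
- arm.get_obs(): the state, without advancing time (a new reading comes with each control period).
- arm.read_camera(name): name is "scene" or "top" or "wrist"; returns (picture, depth): 420x560x3 uint8, red, green, blue; 420x560 float32, m along the optical axis (not along the pixel's ray), 0 where there is no reading.
- arm.calibration(name): a dict with "fx", "fy", "cx", "cy" (pixels), "R" (3x3) and "t" (3): a world point X has camera coordinates R X + t; the wrist camera has in their place "T_tool_cam" (4x4, takes a point from camera to tool coordinates, whose origin is the TCP and whose axes are the flange's). Camera axes: x right, y down, z forward; pixel columns grow to the right and rows downward; lengths in m; the calibration is good to about 2 mm. The wrist camera is an equidistant fisheye: a pixel r from the principal point sees the ray r / f radians off the axis. A picture is of the moment at which its call begins: read the wrist's pose just before it. calibration takes no time and is no camera call.
- arm.hand_in(): hands the job in, once; it reports no verdict.
The state is a dict: "t": time; "joints": joint angles; "dq": joint speeds; "tau": joint torques, N m; "ee_pos": TCP position; "ee_rot": TCP orientation; "wrist_force": force on the tool from outside, world axes, zero at the start; "moment": the same for the moment, N m; "finger_gap": opening from 0.0 (shut) to 1.0 (fully open).
Only numpy, scipy, OpenCV 4.12 (cv2) and the standard library are available. Lean on these libraries where they do the work, as an engineer would, in place of code of your own. Each camera call takes 0.05 s, during which the arm holds its last target.

## Working session

There is one attempt and no reset: what is moved stays moved. The work goes in short steps, Python scripts to look and compute and a tool call to move; the robot and the scene stay as the last step left them, time stands still between calls to the robot, and variables do not carry over. Pictures are saved under pics/ and viewed, and the job is handed in when it is done.

Besides the shell and the picture viewer there is one more tool, called after "Call:" as name(argument=value, ...), one argument or row to a line, values as JSON. send_rows: Moves the arm, as the interface text tells. Its arguments: {"type":"object","properties":{"steps":{"type":"array","items":{"type":"array","items":{"type":"number"}}}},"required":["steps"]}

```bash
mkdir -p pics; ls; python3 - <<'E'
from rig import arm
import cv2,numpy as np
o=arm.get_obs();print({k:np.round(v,3).tolist() for k,v in o.items()})
for n in ("scene","top"):
    p,d=arm.read_camera(n);cv2.imwrite(f"pics/{n}0.png",p[:,:,::-1]);np.save(f"pics/{n}0.npy",d)
    c=arm.calibration(n);print(n,{k:np.round(v,4).tolist() for k,v in c.items()})
print({k:np.round(v,4).tolist() for k,v in arm.calibration("wrist").items()}, arm.tcp_to_grasp)
E
```

```text
pics
{'t': 0.0, 'joints': [0.977, 0.221, 1.528, -0.0, 1.395, -0.126], 'dq': [0.0, 0.002, 0.0, -0.002, -0.001, 0.0], 'tau': [-0.001, -49.69, -38.939, -0.0, 0.011, 0.0], 'ee_pos': [0.281, 0.557, 0.198], 'ee_rot': [[-0.893, 0.451, -0.001], [0.451, 0.893, -0.002], [0.0, -0.002, -1.0]], 'wrist_force': [-0.148, -0.038, -0.769], 'moment': [-0.036, 0.014, 0.013], 'finger_gap': 1.0}
scene {'fx': 482.6653, 'fy': 482.6653, 'cx': 274.3473, 'cy': 208.9706, 'R': [[0.494, -0.8691, -0.0249], [-0.3932, -0.1978, -0.8979], [0.7755, 0.4534, -0.4394]], 't': [-0.2445, 0.2864, 0.7171]}
top {'fx': 391.1801, 'fy': 391.1801, 'cx': 286.8566, 'cy': 207.7187, 'R': [[-0.006, -1.0, -0.0064], [-0.99, 0.0069, -0.1409], [0.141, 0.0054, -0.99]], 't': [0.0066, 0.5162, 0.8565]}
{'fx': 325.1923, 'fy': 325.1923, 'cx': 280.7554, 'cy': 208.2949, 'T_tool_cam': [[0.0007, -0.9654, -0.2609, 0.0651], [1.0, 0.0004, 0.0011, -0.0001], [-0.0009, -0.2609, 0.9654, -0.1739], [0.0, 0.0, 0.0, 1.0]]} -0.0187
```

View pics/top0.png

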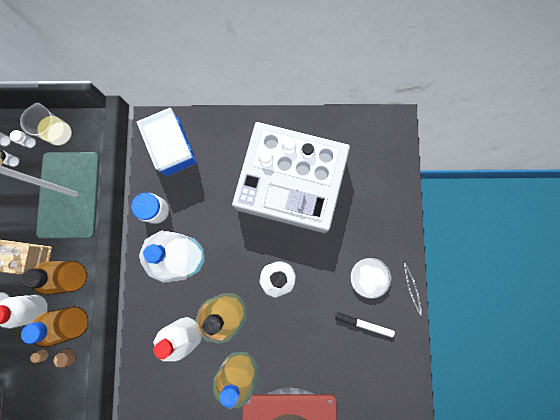

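View pics/scene0.png

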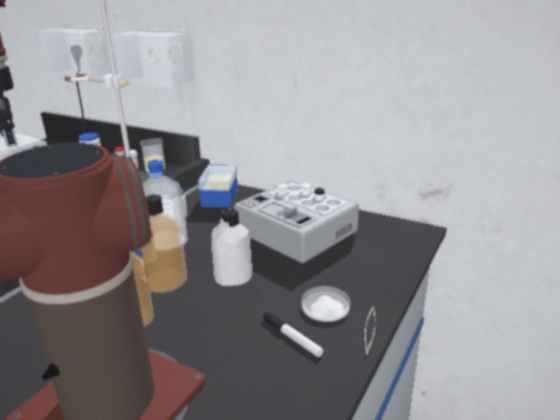

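```bash
python3 - <<'E'
import cv2
p=cv2.imread("pics/top0.png")[115:245,220:370];cv2.imwrite("pics/top0c.png",cv2.resize(p,None,fx=5,fy=4.6 and 5,interpolation=cv2.INTER_CUBIC)[:600])
p=cv2.imread("pics/scene0.png")[170:270,225:365];cv2.imwrite("pics/scene0c.png",cv2.resize(p,None,fx=5,fy=5,interpolation=cv2.INTER_CUBIC))
E
```

```text
(no output)
```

View pics/top0c.png

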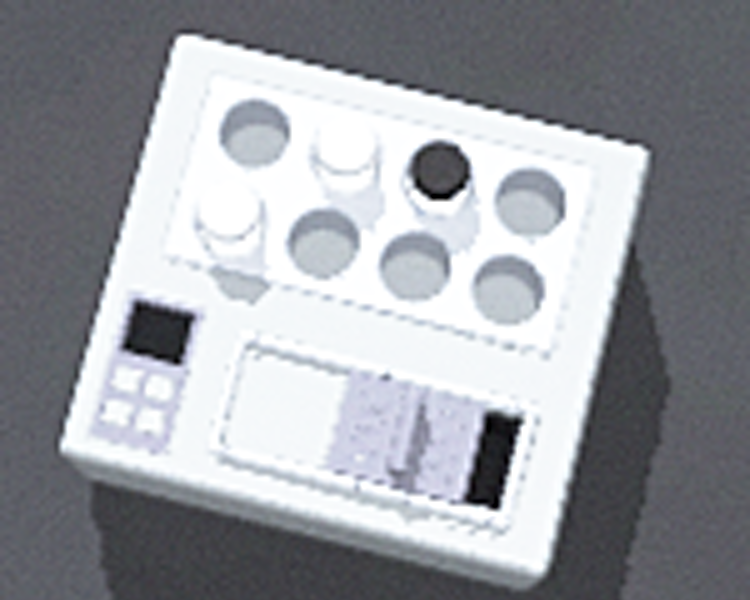

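View pics/scene0c.png

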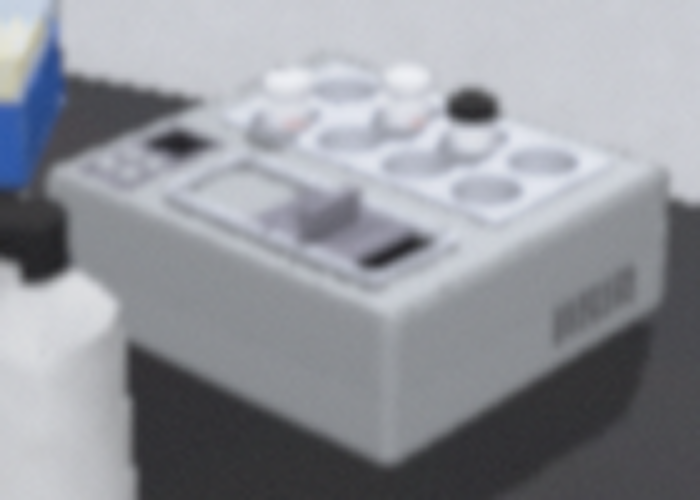

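```bash
cat > h.py <<'E'
import numpy as np
from rig import arm
def ray(name,u,v,z):
    c=arm.calibration(name);R=np.array(c["R"]);t=np.array(c["t"])
    d=R.T@np.array([(u-c["cx"])/c["fx"],(v-c["cy"])/c["fy"],1.]);o=-R.T@t
    s=(z-o[2])/d[2];return o+s*d
def depthpt(name,u,v,d):
    c=arm.calibration(name);R=np.array(c["R"]);t=np.array(c["t"])
    return R.T@(np.array([(u-c["cx"])/c["fx"]*d,(v-c["cy"])/c["fy"]*d,d])-t)
E
python3 - <<'E'
from h import *
np.set_printoptions(precision=4,suppress=True)
d=np.load("pics/top0.npy")
off=lambda x,y:(220+(x+.5)/5-.5,115+(y+.5)/5-.5)
P={}
for n,x,y,z in [("RL",180,37,.08),("RR",648,150,.08),("FR",540,565,.08),("FL",65,447,.08),("ridge_top",412,420,.097),("recessTL",248,345,.085),("recTR",538,412,.085),("recBR",508,528,.085),("recBL",220,458,.085),("holeTR",522,414,.08),("holeBR",500,508,.08),("holeTL",487,408,.084),("holeBL",465,502,.084),("vialblk",442,170,.102),("ridT",425,395,.097),("ridB",405,485,.097)]:
    u,v=off(x,y);P[n]=ray("top",u,v,z);dd=d[int(round(v)),int(round(u))]
    print(n,np.round((u,v),1),P[n], depthpt("top",u,v,dd))
for a,b in [("RL","RR"),("FL","FR"),("FL","RL"),("FR","RR"),("recessTL","recTR"),("recBR","recTR"),("holeBR","holeTR")]:
    e=P[b]-P[a];print(a,b,np.linalg.norm(e),np.degrees(np.arctan2(e[1],e[0])))
print(sum(P[k] for k in("RL","RR","FL","FR"))/4)
# deck by depth: 
E
```

```text
RL [255.6 122. ] [0.7046 0.072  0.08  ] [0.7039 0.0718 0.082 ]
RR [349.2 144.6] [ 0.6506 -0.1362  0.08  ] [ 0.6762 -0.1494 -0.0026]
FR [327.6 227.6] [ 0.4662 -0.0844  0.08  ] [ 0.4664 -0.0847  0.0776]
FL [232.6 204. ] [0.519  0.1211 0.08  ] [0.5193 0.1213 0.0784]
ridge_top [302.  198.6] [ 0.527  -0.0295  0.097 ] [ 0.5265 -0.0294  0.1002]
recessTL [269.2 183.6] [0.5626 0.0412 0.085 ] [0.5636 0.0414 0.0804]
recTR [327.2 197. ] [ 0.5322 -0.0845  0.085 ] [ 0.5332 -0.0851  0.0786]
recBR [321.2 220.2] [ 0.4817 -0.0705  0.085 ] [ 0.4825 -0.0711  0.0779]
recBL [263.6 206.2] [0.513  0.0532 0.085 ] [0.5135 0.0535 0.0818]
holeTR [324.  197.4] [ 0.5322 -0.078   0.08  ] [ 0.5317 -0.0777  0.0828]
holeBR [319.6 216.2] [ 0.491  -0.0677  0.08  ] [ 0.491  -0.0677  0.0799]
holeTL [317.  196.2] [ 0.5342 -0.0625  0.084 ] [ 0.5355 -0.063   0.0764]
holeBL [312.6 215. ] [ 0.4932 -0.0523  0.084 ] [ 0.4935 -0.0525  0.0815]
vialblk [308.  148.6] [ 0.6355 -0.0435  0.102 ] [ 0.6347 -0.0434  0.1048]
ridT [304.6 193.6] [ 0.5378 -0.0351  0.097 ] [ 0.5396 -0.0355  0.0872]
ridB [300.6 211.6] [ 0.4991 -0.0262  0.097 ] [ 0.5008 -0.0266  0.0841]
RL RR 0.2150359470222499 -104.55673581072843
FL FR 0.21217851566758428 -104.42271950468557
FL RL 0.19198807171469817 -14.814781140728492
FR RR 0.1915260160826098 -15.670458672143907
recessTL recTR 0.1292589643546466 -103.64047157010508
recBR recTR 0.05229557033706356 -15.42645489737415
holeBR holeTR 0.042429138611310833 -14.064331897803031
[ 0.5851 -0.0069  0.08  ]
```

```bash
python3 - <<'E'
from h import *
np.set_printoptions(precision=3,suppress=True,linewidth=200)
H=np.zeros((12,16))
for n in("top","scene"):
    d=np.load(f"pics/{n}0.npy")
    if n=="scene": d[:, :230]=0
    c=arm.calibration(n);R=np.array(c["R"]);t=np.array(c["t"])
    v,u=np.nonzero(d>0.1);z=d[v,u]
    X=np.stack([(u-c["cx"])/c["fx"]*z,(v-c["cy"])/c["fy"]*z,z],1)-t; X=X@R
    i=np.floor((X[:,0]-0)/0.07).astype(int);j=np.floor((X[:,1]+.35)/0.07).astype(int)
    m=(i>=0)&(i<12)&(j>=0)&(j<16)
    np.maximum.at(H,(i[m],j[m]),X[m,2])
print("cols y from",np.arange(16)*.07-.35)
for k in range(12):print(round(k*.07,2),H[k])
R=np.array(arm.get_obs()["ee_rot"]);print(R.T@(np.array([0.52,-0.0,0.3])-arm.get_obs()["ee_pos"]))
E
```

```text
cols y from [-0.35 -0.28 -0.21 -0.14 -0.07  0.    0.07  0.14  0.21  0.28  0.35  0.42  0.49  0.56  0.63  0.7 ]
0.0 [0.005 0.005 0.005 0.017 0.045 0.044 0.017 0.006 0.004 0.005 0.044 0.034 0.036 0.036 0.    0.   ]
0.07 [0.005 0.006 0.006 0.016 0.017 0.017 0.172 0.125 0.005 0.006 0.07  0.066 0.036 0.036 0.026 0.   ]
0.14 [0.005 0.006 0.005 0.005 0.006 0.005 0.174 0.13  0.118 0.005 0.069 0.066 0.061 0.036 0.033 0.   ]
0.21 [0.01  0.019 0.019 0.019 0.006 0.006 0.195 0.193 0.154 0.006 0.07  0.184 0.182 0.126 0.034 0.   ]
0.28 [0.012 0.016 0.016 0.009 0.114 0.153 0.194 0.194 0.006 0.005 0.07  0.183 0.174 0.143 0.052 0.   ]
0.35 [0.01  0.017 0.019 0.005 0.122 0.154 0.005 0.153 0.204 0.151 0.069 0.18  0.178 0.154 0.035 0.   ]
0.42 [0.005 0.005 0.005 0.086 0.091 0.081 0.005 0.149 0.205 0.149 0.071 0.065 0.161 0.158 0.066 0.   ]
0.49 [0.005 0.005 0.005 0.088 0.101 0.088 0.086 0.005 0.007 0.079 0.07  0.331 0.048 0.046 0.037 0.   ]
0.56 [0.005 0.005 0.005 0.086 0.104 0.105 0.086 0.007 0.08  0.082 0.069 0.066 0.048 0.088 0.09  0.   ]
0.63 [0.004 0.005 0.075 0.086 0.106 0.104 0.084 0.005 0.082 0.081 0.069 0.384 0.125 0.123 0.09  0.   ]
0.7 [0.005 0.005 0.004 0.006 0.005 0.081 0.082 0.006 0.081 0.081 0.069 0.395 0.135 0.133 0.107 0.   ]
0.77 [0.508 0.508 0.508 0.508 0.507 0.507 0.507 0.507 0.507 0.49  0.392 0.396 0.195 0.    0.    0.   ]
[-0.464 -0.39  -0.101]
```

Call:
send_rows(
  steps=[
    [1, 0, 0, -5, 0],
    [1, 0, 0, -5, 0],
    [1, -3.8, -3.2, 0, 0],
    [1, -3.8, -3.2, 0, 0],
    [1, -3.8, -3.2, 0, 0],
    [1, -3.8, -3.2, 0, 0],
    [1, -3.8, -3.2, 0, 0],
    [1, -3.8, -3.2, 0, 0],
  ],
)

```text
t: 0.9
ee_pos: [0.3971, 0.2815, 0.2978]
ee_rot: [[-0.898, 0.441, -0.005], [0.441, 0.898, -0.008], [0.001, -0.009, -1.0]]
wrist_force: [0.7, -0.8, 0.4]
finger_gap: -0.002
```

Call:
send_rows(
  steps=[
    [1, -3.8, -3.2, 0, 0],
    [1, -3.8, -3.2, 0, 0],
    [1, -3.8, -3.2, 0, 0],
    [1, -3.8, -3.2, 0, 0],
    [1, -3.8, -3.2, 0, 0],
    [1, -3.8, -3.2, 2, 0],
    [1, 0, 0, 4, -0.11],
    [1, 0, 0, 3, -0.11],
  ],
)

```text
t: 1.7
ee_pos: [0.5179, 0.0004, 0.2121]
ee_rot: [[-0.972, 0.237, 0.004], [0.237, 0.972, -0.01], [-0.007, -0.009, -1.0]]
wrist_force: [-0.7, 0.1, -0.6]
finger_gap: 0.001
```

```bash
cat >> h.py <<'E'
import cv2
def wristray(o,u,v,z):
    c=arm.calibration("wrist");x=np.array([u-c["cx"],v-c["cy"]]);r=np.hypot(*x);th=r/c["fx"]
    d=np.array([*(np.sin(th)*x/max(r,1e-9)),np.cos(th)])
    T=np.array(c["T_tool_cam"]);R=np.array(o["ee_rot"]);p=np.array(o["ee_pos"])
    d=R@T[:3,:3]@d;o_=R@T[:3,3]+p
    return o_+(z-o_[2])/d[2]*d
def shot(tag):
    o=arm.get_obs();p,d=arm.read_camera("wrist");cv2.imwrite(f"pics/{tag}.png",p[:,:,::-1])
    np.savez(f"pics/{tag}.npz",d=d,ee_pos=o["ee_pos"],ee_rot=o["ee_rot"]);print({k:np.round(o[k],4).tolist() for k in("t","ee_pos","ee_rot","wrist_force")})
E
python3 -c "
from h import *
shot('w1')"
```

```text
{'t': 1.7, 'ee_pos': [0.5179, 0.0004, 0.2121], 'ee_rot': [[-0.9716, 0.2366, 0.0043], [0.2366, 0.9716, -0.0103], [-0.0066, -0.009, -0.9999]], 'wrist_force': [-0.6691, 0.0709, -0.5558]}
```

View pics/w1.png

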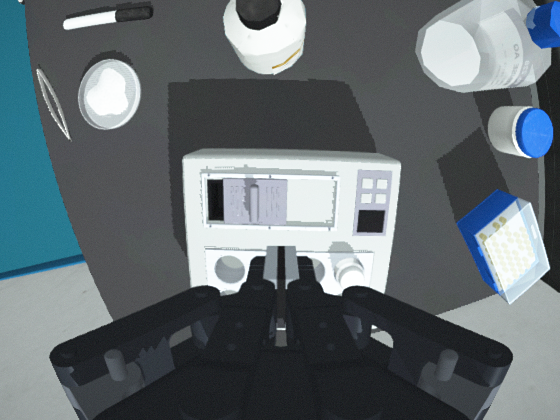

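```bash
python3 - <<'E'
import cv2
p=cv2.imread("pics/w1.png")[145:305,180:410];cv2.imwrite("pics/w1c.png",cv2.resize(p,None,fx=3.4,fy=3.4,interpolation=cv2.INTER_CUBIC))
E
```

```text
(no output)
```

View pics/w1c.png

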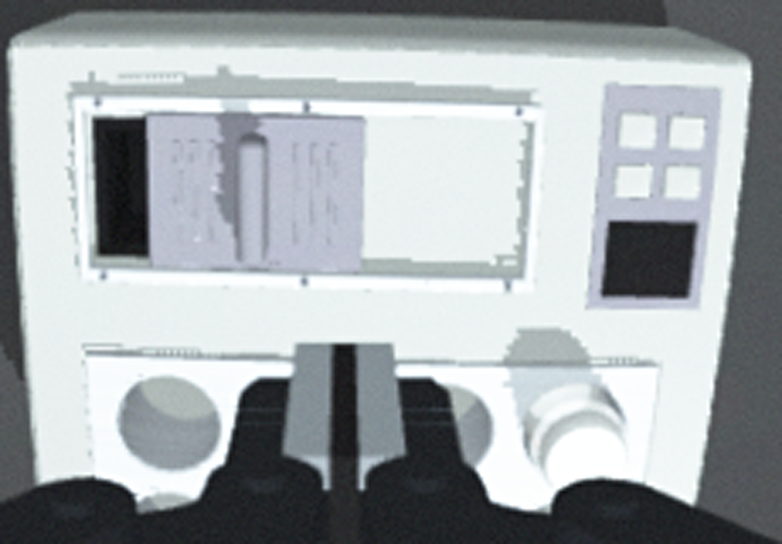

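```bash
python3 - <<'E'
from h import *
np.set_printoptions(precision=4,suppress=True)
o=np.load("pics/w1.npz");s=230*3.4/782*3.4
off=lambda x,y:(180+(x+.5)/3.4-.5,145+(y+.5)/3.4-.5)
yaw=np.radians(-14.8)
ex=np.array([np.cos(yaw),np.sin(yaw)]);ey=np.array([-ex[1],ex[0]])
w=np.array([0.517,-0.0455])
for n,x,y,z in [("ridge front",254,138,.097),("ridge back",254,262,.097),("ridgeL mid",240,200,.097),("ridgeR mid",268,200,.097),("plate FR",147,113,.084),("plate BR",152,266,.084),("plate FL",363,117,.084),("plate BL",363,270,.084),("hole FR",94,116,.08),("hole BR",97,255,.08),("rail FR",75,97,.085),("rail FL",538,105,.085),("rail BL",532,292,.085),("rail BR",85,280,.085),("tips L",300,345,.2121),("tipsR",392,345,.2121)]:
    P=wristray(o,*off(x,y),z);q=P[:2]-w;print(n,P,"heater rel well",q@ex*1e3,q@ey*1e3)
R=o["ee_rot"];print(np.degrees(np.arctan2(R[1,1],R[0,1])), np.degrees(np.arctan2(-R[1,0],-R[0,0])))
E
```

```text
ridge front [ 0.5045 -0.0219  0.097 ] heater rel well -18.127505733825345 19.57368571886879
ridge back [ 0.538  -0.0308  0.097 ] heater rel well 16.594871608967438 19.541253363659425
ridgeL mid [ 0.5201 -0.03    0.097 ] heater rel well -0.941319035350904 15.773575976767983
ridgeR mid [ 0.5219 -0.0226  0.097 ] heater rel well -1.1042001083965824 23.384343958063837
plate FR [ 0.4926 -0.0512  0.084 ] heater rel well -22.154612499200148 -11.756141782200888
plate BR [ 0.5362 -0.0624  0.084 ] heater rel well 22.823031550196987 -11.411611980448516
plate FL [0.5081 0.0072 0.084 ] heater rel well -22.022130004483476 48.66580683259011
plate BL [ 0.5515 -0.0031  0.084 ] heater rel well 22.48878951739791 49.75700905478201
hole FR [ 0.4901 -0.0674  0.08  ] heater rel well -20.415736444934375 -28.05052780674686
hole BR [ 0.5302 -0.0787  0.08  ] heater rel well 21.209644131330194 -28.6880477885475
rail FR [ 0.4829 -0.0699  0.085 ] heater rel well -26.739756259831534 -32.252381074838695
rail FL [0.5158 0.0554 0.085 ] heater rel well -26.932880654104995 97.19722162292047
rail BL [0.5693 0.0431 0.085 ] heater rel well 27.927644188191685 99.02956678202324
rail BR [ 0.5354 -0.083   0.085 ] heater rel well 27.400392801849303 -31.497527910619645
tips L [ 0.5205 -0.0079  0.2121] heater rel well -6.192249628043552 37.304673952419414
tipsR [0.5242 0.0073 0.2121] heater rel well -6.5539166890140015 52.854767141716124
76.31309182871807 -13.68349224722457
```

Call:
send_rows(
  steps=[
    [1, -1, -3, 0, 0.02],
    [1, 0, -2.1, 3, 0],
    [1, 0, 0, 3, 0],
    [1, 0, 0, 3, 0],
    [1, 0, 0, 1, 0],
    [1, 0, 0, 0, 0],
  ],
)

```text
t: 2.35
ee_pos: [0.5113, -0.0529, 0.1053]
ee_rot: [[-0.965, 0.26, -0.006], [0.26, 0.965, -0.009], [0.004, -0.01, -1.0]]
wrist_force: [-0.0, -0.6, 0.1]
finger_gap: -0.0
```

```bash
cat >> h.py <<'E'
w=np.array([0.517,-0.0455]);yaw=np.radians(-14.8)
ex=np.array([np.cos(yaw),np.sin(yaw)]);ey=np.array([-ex[1],ex[0]])
def to(hx,hy,z):
    o=arm.get_obs();R=np.array(o["ee_rot"]);p=np.array(o["ee_pos"]);q=p[:2]-w
    g=np.array([*(w+hx*ex+hy*ey),z]);print("rel well mm",np.round([q@ex*1e3,q@ey*1e3,p[2]*1e3],1),"tool delta cm",np.round(R.T@(g-p)*100,2),"yaw err",np.round(np.arctan2(R[1,1],R[0,1])-yaw-np.pi/2,4),"F",np.round(o["wrist_force"],1),o["t"],"tilt",np.round(R[:2,2],4))
E
python3 -c "
from h import *
to(0,-.006,.088)
shot('w2')"
```

```text
rel well mm [ -3.7  -8.6 105.3] tool delta cm [-0.37  0.28  1.73] yaw err -0.0052 F [-0.  -0.6  0.1] 2.35 tilt [-0.0063 -0.0087]
{'t': 2.35, 'ee_pos': [0.5113, -0.0529, 0.1053], 'ee_rot': [[-0.9655, 0.2604, -0.0063], [0.2605, 0.9654, -0.0087], [0.0038, -0.0101, -0.9999]], 'wrist_force': [-0.0435, -0.6319, 0.1152]}
```

View pics/w2.png

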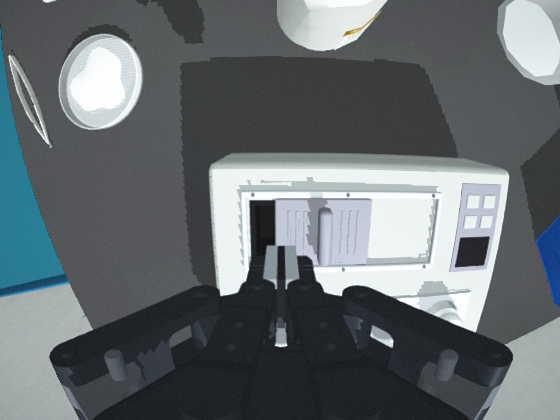

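Call:
send_rows(
  steps=[
    [1, -0.3, 0.2, 1, 0],
    [1, 0, 0, 0.7, 0],
    [1, 0, 0, 0, 0],
    [1, 0, 0.8, 0, 0],
    [1, 0, 0.8, 0, 0],
    [1, 0, 0.8, 0, 0],
  ],
)

```text
t: 3.0
ee_pos: [0.5262, -0.0276, 0.0933]
ee_rot: [[-0.965, 0.261, 0.004], [0.261, 0.965, -0.011], [-0.006, -0.01, -1.0]]
wrist_force: [0.2, 0.1, -0.7]
finger_gap: -0.003
```

```bash
python3 -c "
from h import *
to(0,.050,.088)
shot('w3')"
```

```text
rel well mm [ 4.3 19.7 93.3] tool delta cm [0.45 3.03 0.5 ] yaw err -0.006 F [ 0.2  0.1 -0.7] 3.0 tilt [ 0.0035 -0.0109]
{'t': 3.0, 'ee_pos': [0.5262, -0.0276, 0.0933], 'ee_rot': [[-0.9653, 0.2612, 0.0035], [0.2611, 0.9652, -0.0109], [-0.0062, -0.0096, -0.9999]], 'wrist_force': [0.2477, 0.0618, -0.7046]}
```

View pics/w3.png

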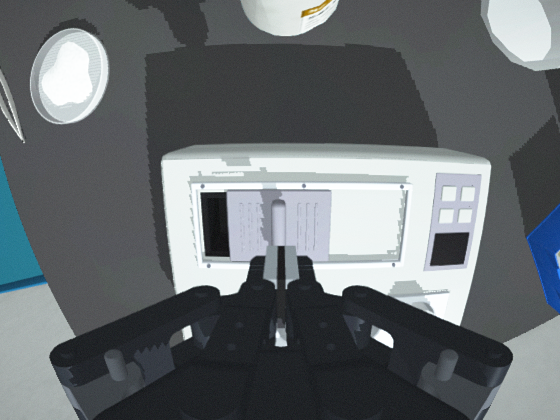

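```bash
python3 -c "
from h import *
to(0,.050,.088)
for i in range(3):
  arm.read_camera('wrist');to(0,.05,.088)
"
python3 - <<'E'
import cv2
p=cv2.imread("pics/w3.png")[150:310,180:410];cv2.imwrite("pics/w3c.png",cv2.resize(p,None,fx=3.4,fy=3.4,interpolation=cv2.INTER_CUBIC))
E
```

```text
rel well mm [ 4.3 20.9 93.3] tool delta cm [0.44 2.92 0.5 ] yaw err -0.0054 F [-0.2  0.4  0.2] 3.05 tilt [ 0.0038 -0.0102]
rel well mm [ 4.2 20.2 93.2] tool delta cm [0.44 2.98 0.49] yaw err -0.0045 F [-0.3 -0.4  1.3] 3.1 tilt [ 0.0035 -0.0107]
rel well mm [ 4.1 19.6 93.1] tool delta cm [0.42 3.04 0.48] yaw err -0.0045 F [-0.7  0.4 -0.2] 3.15 tilt [ 0.0031 -0.011 ]
rel well mm [ 4.  19.2 93. ] tool delta cm [0.42 3.08 0.46] yaw err -0.0049 F [-0.9 -0.5 -0.8] 3.2 tilt [ 0.0029 -0.0111]
```

View pics/w3c.png

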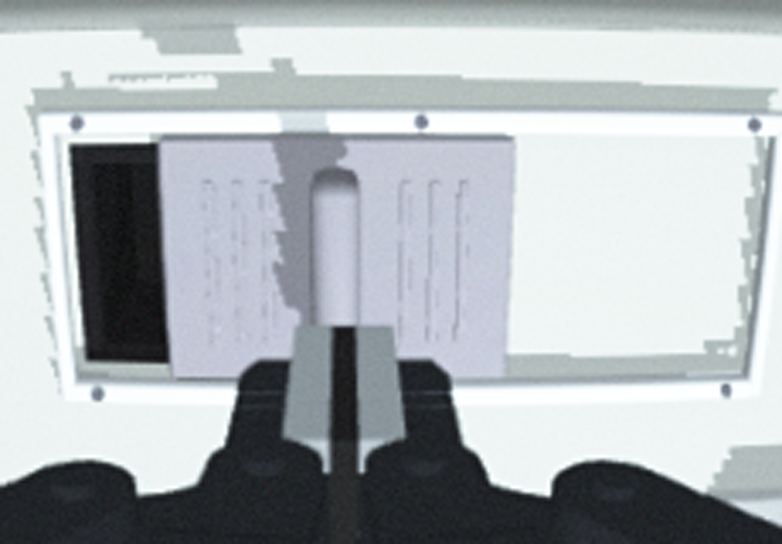

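```bash
python3 - <<'E'
from h import *
np.set_printoptions(precision=4,suppress=True)
o=np.load("pics/w3.npz");d=o["d"];c=arm.calibration("wrist");T=np.array(c["T_tool_cam"])
off=lambda x,y:(180+(x+.5)/3.4-.5,150+(y+.5)/3.4-.5)
for n,x,y in [("deck",650,250),("ridge",335,220),("ridge",335,300),("plate",430,250),("plate L",220,250),("finger",315,335),("finger",370,335),("finger",370,350),("finger",315,380),("deckfront",400,60),("ridge front end",335,185),("ridge bk",343,318)]:
    u,v=off(x,y);u_,v_=int(round(u)),int(round(v));zd=np.median(d[v_-1:v_+2,u_-1:u_+2])
    q=np.array([u-c["cx"],v-c["cy"]]);r=np.hypot(*q);th=r/c["fx"]
    X=np.array([*(np.tan(th)*q/r),1])*zd;X=T[:3,:3]@X+T[:3,3]
    P=o["ee_rot"]@X+o["ee_pos"];qq=P[:2]-w
    print(n,np.round((u,v)),"tool mm",X*1e3,"heater rel",qq@ex*1e3,qq@ey*1e3,P[2]*1e3)
E
```

```text
deck [371. 223.] tool mm [ 4.8372 55.9567 13.5916] heater rel -0.10366921065296453 75.53615340322574 79.13042889630457
ridge [278. 214.] tool mm [15.5013 -1.4405 -3.1878] heater rel -11.212746011642498 18.367774757707743 96.39526166148511
ridge [278. 238.] tool mm [ 1.683  -1.4661 -2.8773] heater rel 2.606885860588797 18.25774515077521 96.17133257011359
plate [306. 223.] tool mm [ 6.5206 14.987   9.0084] heater rel -2.0591415895703697 34.62333660178907 84.09768498199935
plate L [244. 223.] tool mm [  6.0415 -21.7527  10.3992] heater rel -1.7900949299238347 -2.130287748475998 83.0639721849437
finger [272. 248.] tool mm [  9.8871  -3.8567 -38.3329] heater rel -5.830368901917524 16.25857815213497 131.59641076679614
finger [288. 248.] tool mm [ 10.1805   3.3867 -39.0465] heater rel -6.085149790152643 23.510116528797408 132.23828570922717
finger [288. 253.] tool mm [ 10.0901   3.2752 -43.9005] heater rel -6.025431258150805 23.445129126380913 137.0936833125153
finger [272. 261.] tool mm [ 10.018   -3.5122 -52.9838] heater rel -6.049884913419382 16.74557324328559 146.2421781136664
deckfront [297. 167.] tool mm [39.0374  9.5889 13.8373] heater rel -34.57704952796244 29.37036013543956 79.11811077269692
ridge front end [278. 204.] tool mm [20.8919 -1.4437 -1.5635] heater rel -16.593047989918503 18.380561601352163 94.73745792794433
ridge bk [281. 243.] tool mm [-1.6432 -0.147  -2.5149] heater rel 5.943021719804786 19.553668368396544 95.81694584774387
```

```bash
python3 - <<'E'
from h import *
p,d=arm.read_camera("scene");cv2.imwrite("pics/s3.png",cv2.resize(p[100:270,210:390,::-1],None,fx=3.5,fy=3.5,interpolation=cv2.INTER_CUBIC));np.save("pics/s3.npy",d)
o=arm.get_obs();c=arm.calibration("scene");R=np.array(c["R"]);t=np.array(c["t"])
for dz in(0,-.0187,-.036,-.073):
  X=np.array(o["ee_pos"])+np.array(o["ee_rot"])[:,2]*dz;q=R@X+t;print(dz,(c["fx"]*q[0]/q[2]+c["cx"]-210)*3.5,(c["fy"]*q[1]/q[2]+c["cy"]-100)*3.5)
E
```

```text
0 284.1511075532332 384.2042773342355
-0.0187 283.5359936892277 357.5122472043752
-0.036 282.95845771471227 332.4508585169858
-0.073 281.6950924847729 277.6288413981334
```

View pics/s3.png

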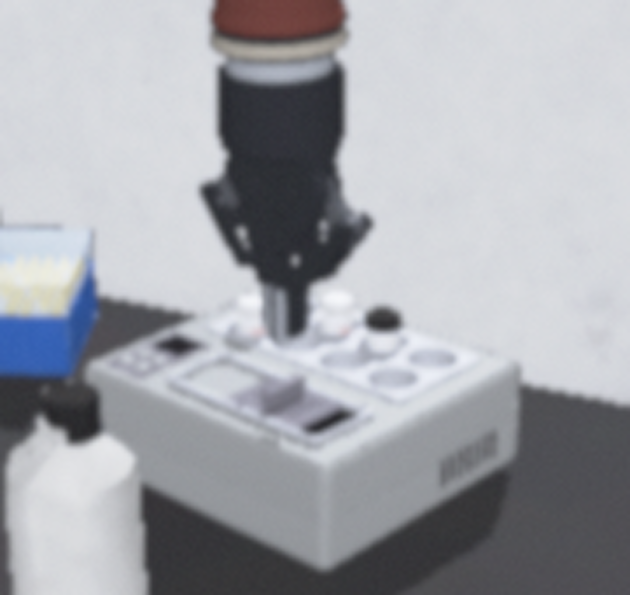

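Call:
send_rows(
  steps=[
    [1, 0.4, -1.4, 0, 0],
    [1, 0, -1.4, 0, 0],
    [1, 0, 0, 0, 0],
    [1, 0, 0, 1.2, 0],
    [1, 0, 0, 1.0, 0],
    [1, 0, 0, 0, 0],
  ],
)

```text
t: 3.85
ee_pos: [0.5128, -0.0585, 0.0692]
ee_rot: [[-0.965, 0.263, 0.003], [0.263, 0.965, -0.012], [-0.006, -0.01, -1.0]]
wrist_force: [0.3, 0.8, -1.2]
finger_gap: 0.001
```

```bash
python3 -c "
from h import *
to(0,-.008,.056)
shot('w4');to(0,-.008,.056)
p=cv2.imread('pics/w4.png')[150:310,180:410];cv2.imwrite('pics/w4c.png',cv2.resize(p,None,fx=3.4,fy=3.4,interpolation=cv2.INTER_CUBIC))
"
```

```text
rel well mm [ -0.7 -13.6  69.2] tool delta cm [-0.06  0.58  1.32] yaw err -0.0082 F [ 0.3  0.8 -1.2] 3.85 tilt [ 0.0026 -0.0115]
{'t': 3.85, 'ee_pos': [0.5128, -0.0585, 0.0692], 'ee_rot': [[-0.9647, 0.2633, 0.0026], [0.2633, 0.9647, -0.0115], [-0.0055, -0.0104, -0.9999]], 'wrist_force': [0.2856, 0.8364, -1.1712]}
rel well mm [ -0.4 -13.6  69.7] tool delta cm [-0.03  0.57  1.37] yaw err -0.0079 F [ 0.2  1.  -0.1] 3.9 tilt [ 0.003  -0.0117]
```

View pics/w4c.png

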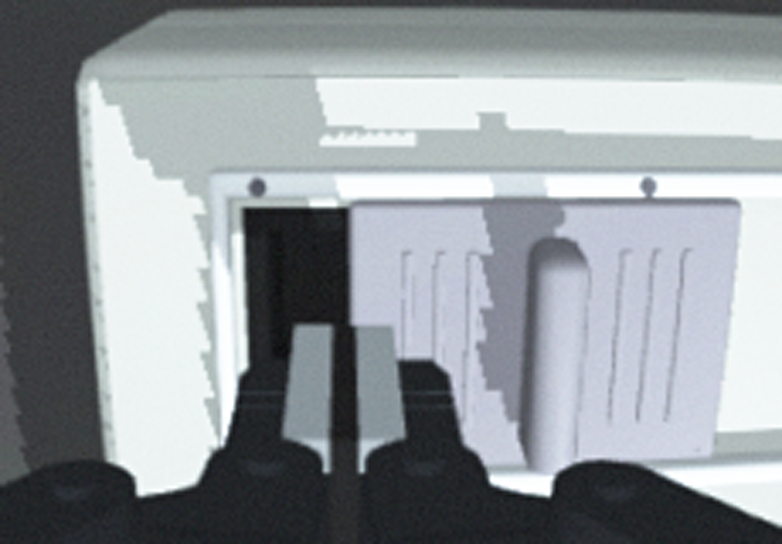

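Call:
send_rows(
  steps=[
    [1, 0, 0.5, 0.4, 0],
    [1, 0, 0, 0.5, 0],
    [1, 0, 0, 0.4, 0],
    [1, 0, 0, 0, 0],
  ],
)

```text
t: 4.3
ee_pos: [0.5148, -0.0525, 0.0554]
ee_rot: [[-0.965, 0.262, 0.003], [0.262, 0.965, -0.011], [-0.006, -0.01, -1.0]]
wrist_force: [0.5, 0.4, -0.4]
finger_gap: 0.003
```

```bash
python3 -c "
from h import *
to(0,-.008,.056)
p,d=arm.read_camera('scene');cv2.imwrite('pics/s5.png',cv2.resize(p[150:250,240:380,::-1],None,fx=5,fy=5,interpolation=cv2.INTER_CUBIC))
to(0,-.008,.056)
"
```

```text
rel well mm [-0.3 -7.4 55.4] tool delta cm [-0.03 -0.06 -0.06] yaw err -0.0066 F [ 0.5  0.4 -0.4] 4.3 tilt [ 0.0027 -0.0114]
rel well mm [-0.1 -7.4 55.7] tool delta cm [-0.01 -0.06 -0.03] yaw err -0.0066 F [-0.7  0.2  0.6] 4.35 tilt [ 0.0031 -0.0115]
```

View pics/s5.png

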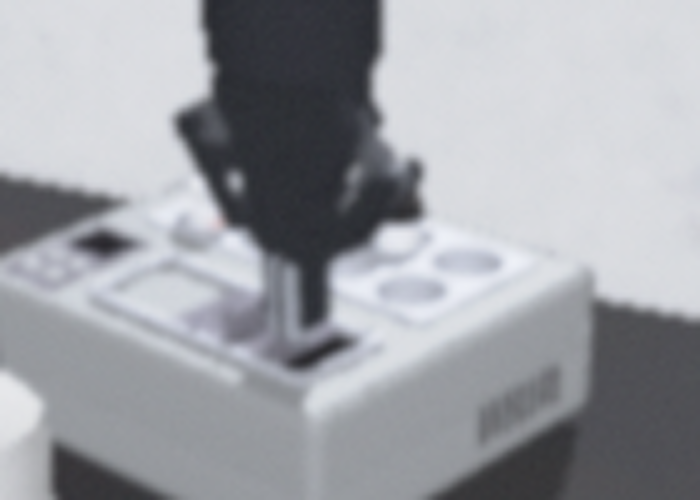

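Call:
send_rows(
  steps=[
    [1, 0, 0.8, 0, 0],
    [1, 0, 0.8, 0, 0],
    [1, 0, 0.8, 0, 0],
    [1, 0, 0.8, 0, 0],
    [1, 0, 0.8, 0, 0],
  ],
)

```text
t: 4.85
ee_pos: [0.526, -0.0124, 0.0557]
ee_rot: [[-0.965, 0.263, 0.003], [0.263, 0.965, -0.013], [-0.006, -0.012, -1.0]]
wrist_force: [-1.1, -1.8, 0.2]
finger_gap: 0.001
```

```bash
python3 -c "
from h import *
to(0,.05,.056)
shot('w5');to(0,.05,.056)
"
```

```text
rel well mm [ 0.3 34.3 55.7] tool delta cm [ 0.04  1.57 -0.05] yaw err -0.0075 F [-1.1 -1.8  0.2] 4.85 tilt [ 0.0027 -0.0134]
{'t': 4.85, 'ee_pos': [0.526, -0.0124, 0.0557], 'ee_rot': [[-0.9649, 0.2627, 0.0027], [0.2626, 0.9648, -0.0134], [-0.0061, -0.0122, -0.9999]], 'wrist_force': [-1.1037, -1.7948, 0.1845]}
rel well mm [ 0.3 35.5 55.7] tool delta cm [ 0.04  1.45 -0.05] yaw err -0.0071 F [-0.5 -0.4 -1.1] 4.9 tilt [ 0.0031 -0.0125]
```

View pics/w5.png

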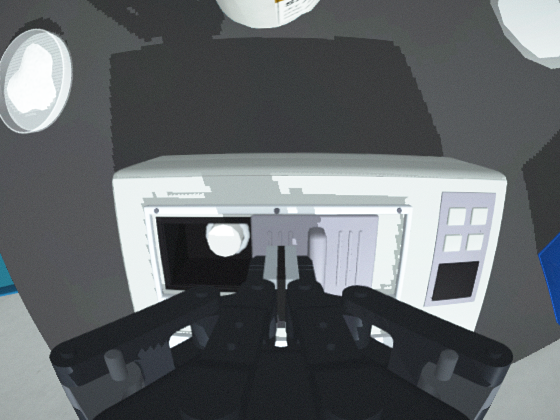

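Call:
send_rows(
  steps=[
    [1, 0, 0.8, 0, 0],
    [1, 0, 0.6, 0, 0],
    [1, 0, 0.4, 0, 0],
    [1, 0, 0.3, 0, 0],
  ],
)

```text
t: 5.3
ee_pos: [0.5293, -0.0003, 0.0558]
ee_rot: [[-0.966, 0.258, -0.005], [0.258, 0.966, -0.034], [-0.004, -0.034, -0.999]]
wrist_force: [-6.1, -14.9, 4.5]
finger_gap: 0.003
```

```bash
python3 -c "
from h import *
to(0,.05,.056)
shot('w6');to(0,.0,.1)
"
```

```text
rel well mm [ 0.4 46.8 55.8] tool delta cm [ 0.04  0.32 -0.04] yaw err -0.003 F [ -6.1 -14.9   4.5] 5.3 tilt [-0.0047 -0.0335]
{'t': 5.3, 'ee_pos': [0.5293, -0.0003, 0.0558], 'ee_rot': [[-0.9661, 0.2582, -0.0047], [0.2582, 0.9655, -0.0335], [-0.0041, -0.0336, -0.9994]], 'wrist_force': [-6.1452, -14.9118, 4.5127]}
rel well mm [ 0.3 46.9 55.8] tool delta cm [ 0.   -4.84 -4.26] yaw err -0.0031 F [ -7.1 -16.9   3.6] 5.35 tilt [-0.0047 -0.0335]
```

View pics/w6.png

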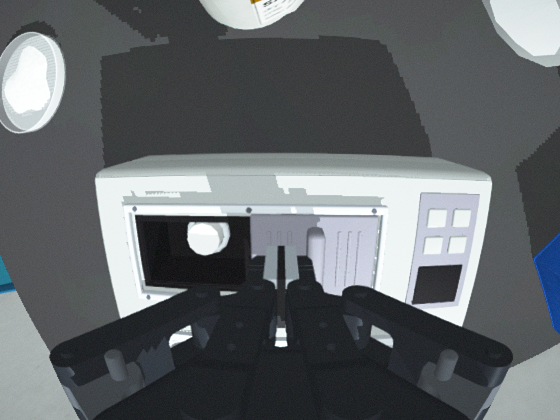

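Call:
send_rows(
  steps=[
    [1, 0, -0.8, 0, 0],
    [1, 0, 0, -2, 0],
    [1, 0, 0, -2, 0],
    [1, 0, -2, 0, 0],
    [1, 0, 0, 0, 0],
  ],
)

```text
t: 5.85
ee_pos: [0.523, -0.0247, 0.0981]
ee_rot: [[-0.966, 0.259, -0.003], [0.259, 0.965, -0.031], [-0.005, -0.031, -1.0]]
wrist_force: [-0.6, 0.9, -0.1]
finger_gap: 0.005
```

```bash
python3 -c "
from h import *
to(0,.0,.09)
shot('w7');to(0,.0,.09)
p=cv2.imread('pics/w7.png')[140:300,90:320];cv2.imwrite('pics/w7c.png',cv2.resize(p,None,fx=3.4,fy=3.4,interpolation=cv2.INTER_CUBIC))
"
```

```text
rel well mm [ 0.5 21.6 98.1] tool delta cm [ 0.04 -2.14  0.88] yaw err -0.0037 F [-0.6  0.9 -0.1] 5.85 tilt [-0.0034 -0.031 ]
{'t': 5.85, 'ee_pos': [0.523, -0.0247, 0.0981], 'ee_rot': [[-0.9659, 0.2589, -0.0034], [0.2589, 0.9654, -0.031], [-0.0047, -0.0308, -0.9995]], 'wrist_force': [-0.5582, 0.9174, -0.148]}
rel well mm [ 0.8 22.6 98.3] tool delta cm [ 0.08 -2.24  0.9 ] yaw err -0.0038 F [0.3 0.3 0.2] 5.9 tilt [-0.0024 -0.0303]
```

View pics/w7c.png

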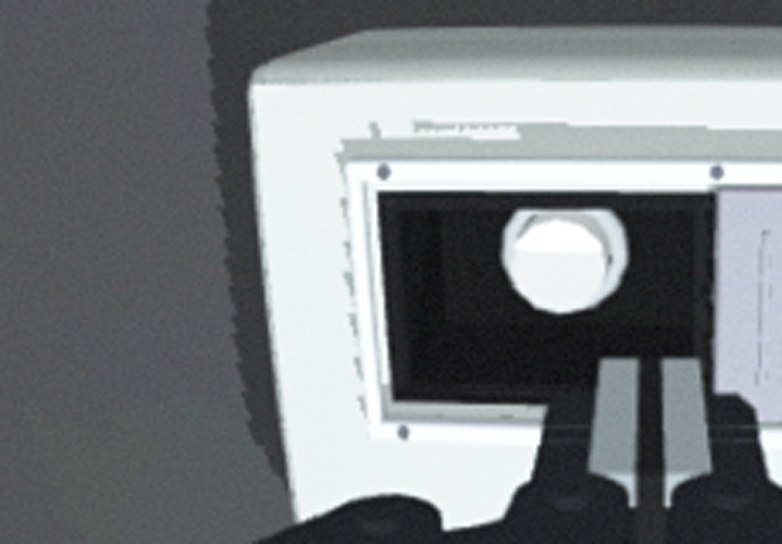

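```bash
python3 - <<'E'
from h import *
np.set_printoptions(precision=4,suppress=True)
o=np.load("pics/w7.npz");d=o["d"];c=arm.calibration("wrist");T=np.array(c["T_tool_cam"])
off=lambda x,y:(90+(x+.5)/3.4-.5,140+(y+.5)/3.4-.5)
for n,x,y,z in [("btn",558,265,.06),("btn L",510,265,.06),("btn R",607,262,.06),("btn top",558,218,.06),("btn bot",560,313,.06),("hole FL",380,192,.08),("hole BL",395,400,.08),("hole FR",712,192,.08)]:
    u,v=off(x,y);P=wristray(o,u,v,z);q=P[:2]-w;print(n,P,"rel",q@ex*1e3,q@ey*1e3)
    u_,v_=int(round(u)),int(round(v));zd=np.median(d[v_-1:v_+2,u_-1:u_+2])
    q=np.array([u-c["cx"],v-c["cy"]]);r=np.hypot(*q);th=r/c["fx"]
    X=np.array([*(np.tan(th)*q/r),1])*zd;X=T[:3,:3]@X+T[:3,3]
    P=o["ee_rot"]@X+o["ee_pos"];qq=P[:2]-w;print("   depth",qq@ex*1e3,qq@ey*1e3,P[2]*1e3)
# finger tip offset: scan column
for col in (272,288):
  for row in range(240,262,2):
    zd=d[row,col];q=np.array([col-c["cx"],row-c["cy"]]);r=np.hypot(*q);th=r/c["fx"]
    X=np.array([*(np.tan(th)*q/r),1])*zd;X=T[:3,:3]@X+T[:3,3];print(col,row,X*1e3)
E
```

```text
btn [ 0.5171 -0.0434  0.06  ] rel -0.41742468669800525 2.013259720140285
   depth 0.03951164285194614 1.8374196000639507 58.51257642421673
btn L [ 0.5147 -0.0529  0.06  ] rel -0.3370303162609701 -7.773569572786842
   depth 0.2710092295736617 -8.098720356194946 58.023149190044876
btn R [ 0.519  -0.0337  0.06  ] rel -1.1189270930807764 11.912224319675456
   depth -0.033932373261536225 11.657200973302613 56.429575394770644
btn top [ 0.5077 -0.0407  0.06  ] rel -10.188036274032921 2.263463332294184
   depth -9.336492593595494 1.881644247095773 56.73757149631391
btn bot [ 0.527  -0.0459  0.06  ] rel 9.82452896355475 2.1384633479338744
   depth 15.32368278464577 0.31950565263784736 44.536104115691835
hole FL [ 0.4902 -0.0676  0.08  ] rel -20.2214888350505 -28.25222338534596
   depth -20.1553338152293 -28.333149880807664 79.7195497992722
hole BL [ 0.5302 -0.0784  0.08  ] rel 21.19297015112628 -28.474178474407545
   depth 21.63256752174513 -28.755891039987805 79.02763159093338
hole FR [ 0.5056 -0.0092  0.08  ] rel -20.31704136488197 32.220575975442806
   depth -20.12811198446296 32.242354260075096 79.1973766162104
272 240 [-17.2641  -6.2095  43.8324]
272 242 [-16.9982  -6.0926  39.161 ]
272 244 [-17.4807  -6.0324  36.5464]
272 246 [  9.7149  -4.0477 -35.2641]
272 248 [  9.8346  -3.9799 -37.9952]
272 250 [ 10.0134  -3.9103 -40.7862]
272 252 [  9.8195  -3.8676 -42.6083]
272 254 [ 10.6026  -3.7622 -46.6609]
272 256 [ 10.2574  -3.7327 -47.9997]
272 258 [ 10.2373  -3.6835 -50.039 ]
272 260 [ 10.3412  -3.6279 -52.2982]
288 240 [-17.5853   5.2473  44.6958]
288 242 [-17.5622   5.1582  40.6385]
288 244 [-17.4669   5.0674  36.5249]
288 246 [  9.7709   3.2768 -35.3955]
288 248 [  9.938    3.2134 -38.2407]
288 250 [ 10.0244   3.1568 -40.8045]
288 252 [  9.7704   3.1224 -42.4836]
288 254 [ 10.2388   3.0464 -45.8038]
288 256 [ 10.5019   2.9846 -48.5531]
288 258 [ 10.1315   2.9609 -49.7926]
288 260 [ 10.5245   2.8947 -52.6977]
```

Call:
send_rows(
  steps=[
    [1, 0.1, -2.0, 0, 0],
    [1, 0, 0, 1.5, 0],
    [1, 0, 0, 1.5, 0],
    [1, 0, 0, 0, 0],
  ],
)

```text
t: 6.3
ee_pos: [0.5188, -0.0409, 0.0683]
ee_rot: [[-0.966, 0.259, 0.001], [0.259, 0.965, -0.027], [-0.008, -0.026, -1.0]]
wrist_force: [-0.4, -0.2, -0.7]
finger_gap: 0.001
```

```bash
python3 -c "
from h import *
to(0,.002,.03)
shot('w8');to(0,.002,.03)
"
```

```text
rel well mm [ 0.6  4.9 68.3] tool delta cm [ 0.09 -0.19  3.84] yaw err -0.0042 F [-0.4 -0.2 -0.7] 6.3 tilt [ 0.0006 -0.0271]
{'t': 6.3, 'ee_pos': [0.5188, -0.0409, 0.0683], 'ee_rot': [[-0.9658, 0.2594, 0.0006], [0.2593, 0.9654, -0.0271], [-0.0076, -0.026, -0.9996]], 'wrist_force': [-0.4378, -0.2403, -0.703]}
rel well mm [ 1.2  5.  69.3] tool delta cm [ 0.15 -0.2   3.93] yaw err -0.0039 F [-0.5  1.2  1. ] 6.35 tilt [ 0.0017 -0.0273]
```

View pics/w8.png

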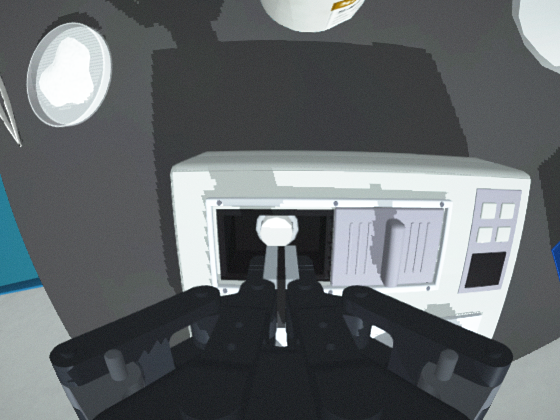

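Call:
send_rows(
  steps=[
    [1, 0.1, -0.25, 0.5, 0],
    [1, 0, 0, 1.2, 0],
    [1, 0, 0, 1.0, 0],
    [1, 0, 0, 0.6, 0],
    [1, 0, 0, 0, 0],
  ],
)

```text
t: 6.85
ee_pos: [0.5191, -0.043, 0.0349]
ee_rot: [[-0.966, 0.258, 0.004], [0.258, 0.966, -0.027], [-0.011, -0.025, -1.0]]
wrist_force: [0.8, 0.4, -0.5]
finger_gap: 0.002
```

```bash
python3 -c "
from h import *
to(0,.002,.02)
shot('w9');to(0,.002,.02)
"
```

```text
rel well mm [ 1.4  2.9 34.9] tool delta cm [ 0.16 -0.06  1.49] yaw err -0.0031 F [ 0.8  0.4 -0.5] 6.85 tilt [ 0.0039 -0.0269]
{'t': 6.85, 'ee_pos': [0.5191, -0.043, 0.0349], 'ee_rot': [[-0.966, 0.2584, 0.0039], [0.2582, 0.9657, -0.0269], [-0.0107, -0.025, -0.9996]], 'wrist_force': [0.7707, 0.3648, -0.4986]}
rel well mm [ 1.6  2.9 35.3] tool delta cm [ 0.18 -0.06  1.53] yaw err -0.0031 F [ 0.1  0.9 -0.6] 6.9 tilt [ 0.0043 -0.027 ]
```

View pics/w9.png

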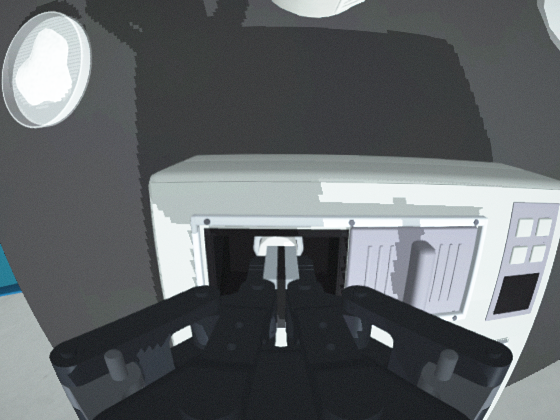

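Call:
send_rows(
  steps=[
    [1, 0.1, 0, 0.4, 0],
    [1, 0, 0, 0.4, 0],
    [1, 0, 0, 0.4, 0],
    [1, 0, 0, 0.3, 0],
  ],
)

```text
t: 7.3
ee_pos: [0.5196, -0.0432, 0.0216]
ee_rot: [[-0.966, 0.259, 0.006], [0.258, 0.966, -0.027], [-0.013, -0.025, -1.0]]
wrist_force: [-13.2, 3.4, 33.4]
finger_gap: -0.003
```

```bash
python3 -c "
from h import *
to(0,.002,.02)
"
```

```text
rel well mm [ 1.9  2.8 21.6] tool delta cm [ 0.19 -0.08  0.16] yaw err -0.0033 F [-13.2   3.4  33.4] 7.3 tilt [ 0.0062 -0.027 ]
```

Call:
send_rows(
  steps=[
    [1, 0.2, 0, 0.1, 0],
    [1, 0, 0, 0.2, 0],
  ],
)

```text
t: 7.5
ee_pos: [0.5197, -0.0433, 0.0217]
ee_rot: [[-0.966, 0.258, 0.009], [0.258, 0.966, -0.028], [-0.016, -0.025, -1.0]]
wrist_force: [-12.9, 3.8, 25.1]
finger_gap: -0.005
```

```bash
python3 -c "
from h import *
to(0,.002,.02)
shot('w10')
"
```

```text
rel well mm [ 2.   2.9 21.7] tool delta cm [ 0.21 -0.08  0.17] yaw err -0.0031 F [-12.9   3.8  25.1] 7.5 tilt [ 0.0093 -0.0279]
{'t': 7.5, 'ee_pos': [0.5197, -0.0433, 0.0217], 'ee_rot': [[-0.966, 0.2584, 0.0093], [0.2581, 0.9657, -0.0279], [-0.0162, -0.0246, -0.9996]], 'wrist_force': [-12.8744, 3.7938, 25.0871]}
```

View pics/w10.png

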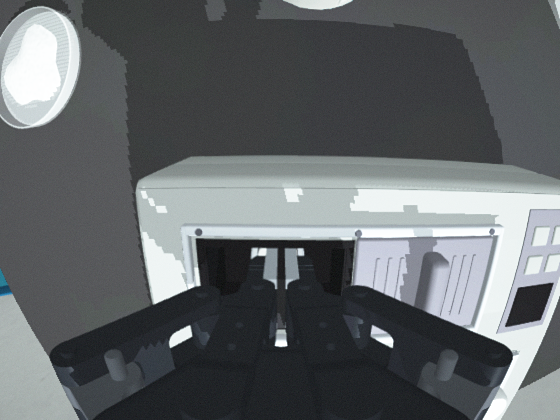

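Call:
send_rows(
  steps=[
    [1, 0, 0, -1, 0],
    [1, 0, 0, -2, 0],
    [1, 0, 0, -3, 0],
    [1, 0, 0, -2, 0],
    [1, 0, 2.0, 0, 0],
    [1, 0, 0, 0, 0],
  ],
)

```text
t: 8.15
ee_pos: [0.5253, -0.022, 0.1056]
ee_rot: [[-0.966, 0.259, 0.012], [0.259, 0.965, -0.029], [-0.019, -0.025, -1.0]]
wrist_force: [-0.3, -0.3, -0.8]
finger_gap: -0.0
```

```bash
python3 - <<'E'
from h import *
to(0,.002,.02)
shot('w11')
a=np.load('pics/w7.npz');b=np.load('pics/w11.npz');c=arm.calibration("wrist");T=np.array(c["T_tool_cam"])
def cloud(o):
    d=o["d"];v,u=np.nonzero(d>0.05);zd=d[v,u];q=np.stack([u-c["cx"],v-c["cy"]],1);r=np.hypot(*q.T)+1e-9
    X=np.c_[np.tan(r/c["fx"])[:,None]*q/r[:,None],np.ones(len(r))]*zd[:,None]
    X=X@T[:3,:3].T+T[:3,3];P=X@o["ee_rot"].T+o["ee_pos"];return P
for o in(a,b):
    P=cloud(o);q=P[:,:2]-w;hx=q@ex*1e3;hy=q@ey*1e3-2;z=P[:,2]*1e3
    m=(np.hypot(hx,hy)<7)&(z>40)&(z<75);print("btn",m.sum(),np.median(z[m]),z[m].std())
    m=(abs(hx+15)<2.5)&(abs(hy)<20)&(z<75);print("floor front",m.sum(),np.median(z[m]) if m.any() else 0)
    m=(hx>-50)&(hx<-32)&(abs(hy)<30);print("deck",m.sum(),np.median(z[m]))
E
```

```text
rel well mm [  2.   24.9 105.6] tool delta cm [ 0.35 -2.08  8.61] yaw err -0.0042 F [-0.3 -0.3 -0.8] 8.15 tilt [ 0.0122 -0.0287]
{'t': 8.15, 'ee_pos': [0.5253, -0.022, 0.1056], 'ee_rot': [[-0.9657, 0.2595, 0.0122], [0.259, 0.9654, -0.0287], [-0.0192, -0.0246, -0.9995]], 'wrist_force': [-0.3256, -0.2813, -0.8499]}
btn 307 58.449965605060754 0.6516438059588121
floor front 0 0
deck 3308 76.71614279015571
btn 280 53.15220162004606 0.6139649975678716
floor front 0 0
deck 3134 76.68892483064796
```

View pics/w11.png

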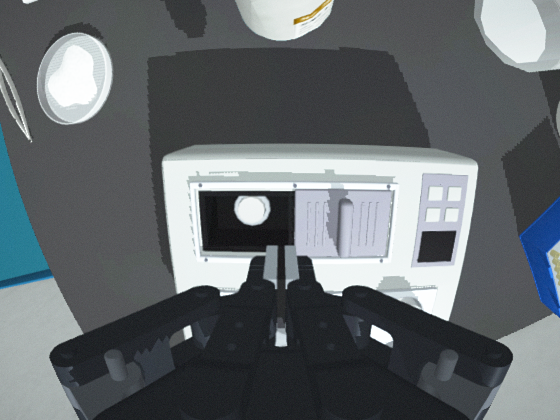

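```bash
cat >> h.py <<'E'
def cloud(o):
    c=arm.calibration("wrist");T=np.array(c["T_tool_cam"])
    d=o["d"];v,u=np.nonzero(d>0.05);zd=d[v,u];q=np.stack([u-c["cx"],v-c["cy"]],1);r=np.hypot(*q.T)+1e-9
    X=np.c_[np.tan(r/c["fx"])[:,None]*q/r[:,None],np.ones(len(r))]*zd[:,None]
    X=X@T[:3,:3].T+T[:3,3];P=X@o["ee_rot"].T+o["ee_pos"];q=P[:,:2]-w
    return q@ex*1e3,q@ey*1e3,P[:,2]*1e3
E
python3 - <<'E'
from h import *
for n in("w5","w6","w7","w8","w11"):
    hx,hy,z=cloud(np.load(f'pics/{n}.npz'))
    m=((abs(hx+36)<6)&(hy>-40)&(hy<90)|(abs(hx-33)<4)&(hy>-40)&(hy<90)|(abs(hy+40)<5)&(abs(hx)<40))&(abs(z-79)<4)
    A=np.c_[hx[m],hy[m],np.ones(m.sum())];k=np.linalg.lstsq(A,z[m],rcond=None)[0]
    r=z[m]-A@k;mm=abs(r)<2;k=np.linalg.lstsq(A[mm],z[m][mm],rcond=None)[0]
    b=(np.hypot(hx,hy-2)<7)&(z>40)&(z<75)
    f=(z<52)&(z>35)&(abs(hx)<14)&(abs(hy)<24)
    pl=z-(k[0]*hx+k[1]*hy+k[2])
    print(n,k.round(3),"n",mm.sum(),"button below deck",b.sum(),np.median(pl[b]).round(2),"floor",f.sum(),np.median(pl[f]).round(2) if f.any() else 0)
E
```

```text
w5 [6.0000e-03 1.0000e-03 7.9077e+01] n 8016 button below deck 431 -20.71 floor 944 -34.92
w6 [7.0000e-03 1.0000e-03 7.9053e+01] n 7871 button below deck 415 -20.75 floor 1276 -34.94
w7 [4.0000e-03 0.0000e+00 7.9038e+01] n 6577 button below deck 307 -20.58 floor 1192 -34.81
w8 [5.0000e-03 0.0000e+00 7.9093e+01] n 7505 button below deck 401 -20.57 floor 1350 -34.92
w11 [4.0000e-03 0.0000e+00 7.9021e+01] n 6200 button below deck 280 -25.88 floor 1254 -34.71
```

Call:
send_rows(
  steps=[
    [1, 0.6, -1.9, 0, 0],
    [1, 0, 0, 2, 0],
    [1, 0, 0, 2, 0],
    [1, 0, 0, 2, 0],
    [1, 0, 0, 0, 0],
  ],
)

```text
t: 8.7
ee_pos: [0.5145, -0.045, 0.0438]
ee_rot: [[-0.966, 0.258, 0.013], [0.257, 0.966, -0.032], [-0.021, -0.028, -0.999]]
wrist_force: [-0.8, -0.2, -0.2]
finger_gap: -0.003
```

```bash
python3 -c "
from h import *
to(-.002,.002,.03)
"
```

```text
rel well mm [-2.5 -0.2 43.8] tool delta cm [-0.02  0.26  1.37] yaw err -0.0027 F [-0.8 -0.2 -0.2] 8.7 tilt [ 0.0127 -0.0321]
```

Call:
send_rows(
  steps=[
    [1, 0, 0.2, 0.8, 0],
    [1, 0, 0, 0.6, 0],
    [1, 0, 0, 0.4, 0],
    [1, 0, 0, 0.4, 0],
    [1, 0, 0, 0.4, 0],
  ],
)

```text
t: 9.2
ee_pos: [0.517, -0.0449, 0.0213]
ee_rot: [[-0.966, 0.258, 0.014], [0.257, 0.966, -0.033], [-0.022, -0.028, -0.999]]
wrist_force: [-24.0, 6.1, 57.8]
finger_gap: -0.003
```

```bash
python3 -c "
from h import *
to(-.002,.002,.02)
"
```

```text
rel well mm [-0.1  0.6 21.3] tool delta cm [0.19 0.14 0.13] yaw err -0.0026 F [-24.    6.1  57.8] 9.2 tilt [ 0.0136 -0.033 ]
```

Call:
send_rows(
  steps=[
    [1, 0, 0, -1, 0],
    [1, 0, 0, -2.5, 0],
    [1, 0, 0, -3, 0],
    [1, 0, 0, -1.5, 0],
    [1, 0, 2.2, 0, 0],
    [1, 0, 0, 0, 0],
  ],
)

```text
t: 9.8
ee_pos: [0.5244, -0.0208, 0.1079]
ee_rot: [[-0.966, 0.258, 0.02], [0.257, 0.966, -0.034], [-0.028, -0.028, -0.999]]
wrist_force: [-0.3, 0.7, 0.1]
finger_gap: -0.002
```

```bash
python3 - <<'E'
from h import *
to(0,.083,.1)
shot('w12')
for n in("w7","w11","w12"):
    hx,hy,z=cloud(np.load(f'pics/{n}.npz'))
    m=((abs(hx+36)<6)&(hy>-40)&(hy<90)|(abs(hx-33)<4)&(hy>-40)&(hy<90)|(abs(hy+40)<5)&(abs(hx)<40))&(abs(z-79)<4)
    A=np.c_[hx[m],hy[m],np.ones(m.sum())];k=np.linalg.lstsq(A,z[m],rcond=None)[0]
    pl=z-(k[0]*hx+k[1]*hy+k[2]);b=(np.hypot(hx,hy-2)<7)&(z>40)&(z<75)
    print(n,k.round(3),"button below deck",b.sum(),np.median(pl[b]).round(2))
E
```

```text
rel well mm [  0.9  25.7 107.9] tool delta cm [0.12 5.75 0.63] yaw err -0.0026 F [-0.3  0.7  0.1] 9.8 tilt [ 0.0201 -0.0343]
{'t': 9.8, 'ee_pos': [0.5244, -0.0208, 0.1079], 'ee_rot': [[-0.966, 0.2578, 0.0201], [0.2571, 0.9658, -0.0343], [-0.0283, -0.0279, -0.9992]], 'wrist_force': [-0.2702, 0.7395, 0.1494]}
w7 [6.0000e-03 0.0000e+00 7.9003e+01] button below deck 306 -20.55
w11 [ 6.0000e-03 -0.0000e+00  7.8988e+01] button below deck 280 -25.86
w12 [6.0000e-03 0.0000e+00 7.9006e+01] button below deck 271 -25.88
```

Call:
send_rows(
  steps=[
    [1, 0, 3, 0, 0],
    [1, 0, 2.7, 0, 0],
    [1, 0, 0, 1.5, 0],
    [1, 0, 0, 1.2, 0],
    [1, 0, 0, 0, 0],
  ],
)

```text
t: 10.35
ee_pos: [0.5392, 0.0303, 0.0766]
ee_rot: [[-0.966, 0.258, 0.019], [0.257, 0.966, -0.038], [-0.028, -0.032, -0.999]]
wrist_force: [-0.1, -0.5, 0.2]
finger_gap: 0.001
```

```bash
python3 -c "
from h import *
to(0,.083,.056)
shot('w13')
"
```

```text
rel well mm [ 2.1 78.9 76.6] tool delta cm [0.27 0.47 2.04] yaw err -0.0025 F [-0.1 -0.5  0.2] 10.35 tilt [ 0.0189 -0.0379]
{'t': 10.35, 'ee_pos': [0.5392, 0.0303, 0.0766], 'ee_rot': [[-0.966, 0.2578, 0.0189], [0.2569, 0.9657, -0.0379], [-0.028, -0.0317, -0.9991]], 'wrist_force': [-0.0521, -0.4733, 0.21]}
```

View pics/w13.png

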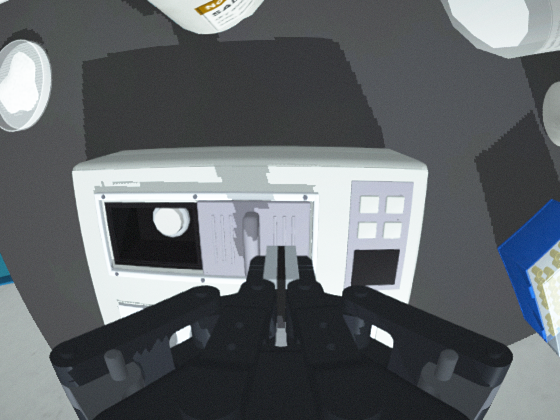

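Call:
send_rows(
  steps=[
    [1, 0.2, 0.6, 0, 0],
    [1, 0, 0, 0.9, 0],
    [1, 0, 0, 0.8, 0],
    [1, 0, 0, 0.3, 0],
    [1, 0, 0, 0, 0],
  ],
)

```text
t: 10.9
ee_pos: [0.5393, 0.0339, 0.0555]
ee_rot: [[-0.965, 0.261, 0.019], [0.26, 0.965, -0.038], [-0.029, -0.032, -0.999]]
wrist_force: [-0.4, 0.1, -0.4]
finger_gap: 0.002
```

```bash
python3 -c "
from h import *
to(0,.012,.056)
"
```

```text
rel well mm [ 1.3 82.4 55.5] tool delta cm [ 0.1  -7.04  0.18] yaw err -0.0056 F [-0.4  0.1 -0.4] 10.9 tilt [ 0.0194 -0.0385]
```

Call:
send_rows(
  steps=[
    [1, 0, -0.8, 0.03, 0],
    [1, 0, -0.8, 0.03, 0],
    [1, 0, -0.8, 0.03, 0],
    [1, 0, -0.8, 0.03, 0],
    [1, 0, -0.8, 0.03, 0],
    [1, 0, -0.8, 0.03, 0],
  ],
)

```text
t: 11.5
ee_pos: [0.5264, -0.0148, 0.0557]
ee_rot: [[-0.965, 0.26, 0.021], [0.259, 0.965, -0.036], [-0.029, -0.03, -0.999]]
wrist_force: [0.3, 2.3, -1.3]
finger_gap: -0.0
```

```bash
python3 -c "
from h import *
to(0,.013,.056)
shot('w14')
"
```

```text
rel well mm [ 1.2 32.  55.7] tool delta cm [ 0.11 -1.91  0.03] yaw err -0.0049 F [ 0.3  2.3 -1.3] 11.5 tilt [ 0.0207 -0.0365]
{'t': 11.5, 'ee_pos': [0.5264, -0.0148, 0.0557], 'ee_rot': [[-0.9654, 0.2601, 0.0207], [0.2592, 0.9651, -0.0365], [-0.0295, -0.0298, -0.9991]], 'wrist_force': [0.3089, 2.2783, -1.3294]}
```

View pics/w14.png

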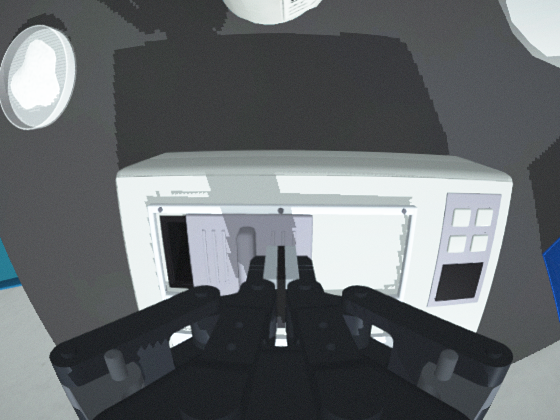

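Call:
send_rows(
  steps=[
    [1, 0, -0.8, 0.03, 0],
    [1, 0, -0.6, 0.03, 0],
    [1, 0, -0.5, 0.0, 0],
    [1, 0, -0.4, 0, 0],
    [1, 0, -0.3, 0, 0],
  ],
)

```text
t: 12.05
ee_pos: [0.5226, -0.0294, 0.056]
ee_rot: [[-0.964, 0.265, 0.03], [0.264, 0.964, -0.012], [-0.032, -0.004, -0.999]]
wrist_force: [4.0, 14.0, -2.3]
finger_gap: 0.001
```

```bash
python3 -c "
from h import *
to(0,.013,.056)
shot('w15')
"
```

```text
rel well mm [ 1.3 17.  56. ] tool delta cm [ 0.13 -0.4   0.  ] yaw err -0.0094 F [ 4.  14.  -2.3] 12.05 tilt [ 0.0298 -0.0121]
{'t': 12.05, 'ee_pos': [0.5226, -0.0294, 0.056], 'ee_rot': [[-0.9639, 0.2645, 0.0298], [0.2643, 0.9644, -0.0121], [-0.032, -0.0038, -0.9995]], 'wrist_force': [3.9784, 13.9752, -2.2805]}
```

View pics/w15.png

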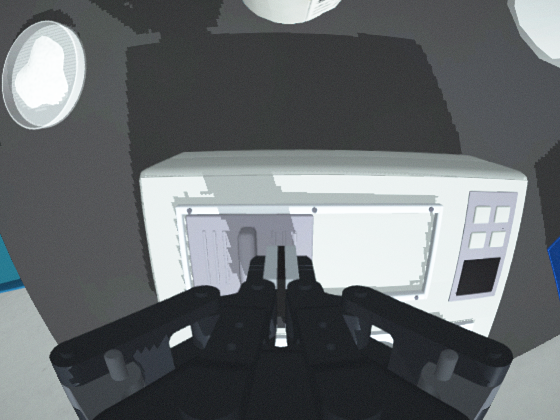

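Cover at its stop (14 N, no dark gap visible). One small extra push, then back off, lift clear and check.

Call:
send_rows(
  steps=[
    [1, 0, -0.4, 0, 0],
    [1, 0, -0.3, 0, 0],
    [1, 0, 0.8, 0, 0],
    [1, 0, 0, -2, 0],
    [1, 0, 0, -4, 0],
    [1, 0, 0, -4, 0],
    [1, 0, 0, 0, 0],
  ],
)

```text
t: 12.8
ee_pos: [0.5197, -0.0221, 0.1581]
ee_rot: [[-0.964, 0.263, 0.03], [0.263, 0.965, -0.002], [-0.03, 0.006, -1.0]]
wrist_force: [1.0, 0.8, 0.5]
finger_gap: 0.0
```

```bash
python3 - <<'E'
from h import *
to(0,.013,.056)
shot('w16')
p=cv2.imread('pics/w16.png')[130:290,170:400];cv2.imwrite('pics/w16c.png',cv2.resize(p,None,fx=3.4,fy=3.4,interpolation=cv2.INTER_CUBIC))
p,d=arm.read_camera('scene');cv2.imwrite('pics/s16.png',cv2.resize(p[130:300,210:390,::-1],None,fx=3.5,fy=3.5,interpolation=cv2.INTER_CUBIC))
hx,hy,z=cloud(np.load('pics/w16.npz'))
m=(z>94)&(z<100)&(abs(hx)<16)&(abs(hy)<70);print("ridge y",m.sum(),np.median(hy[m]),np.percentile(hy[m],[5,95]))
E
```

```text
rel well mm [ -3.3  23.3 158.1] tool delta cm [-0.04 -1.09 10.21] yaw err -0.0082 F [1.  0.8 0.5] 12.8 tilt [ 0.0302 -0.002 ]
{'t': 12.8, 'ee_pos': [0.5197, -0.0221, 0.1581], 'ee_rot': [[-0.9642, 0.2633, 0.0302], [0.2634, 0.9647, -0.002], [-0.0297, 0.0061, -0.9995]], 'wrist_force': [1.0151, 0.8069, 0.4996]}
ridge y 401 1.7093678360095477 [-1.70013702  5.10231079]
```

View pics/w16c.png

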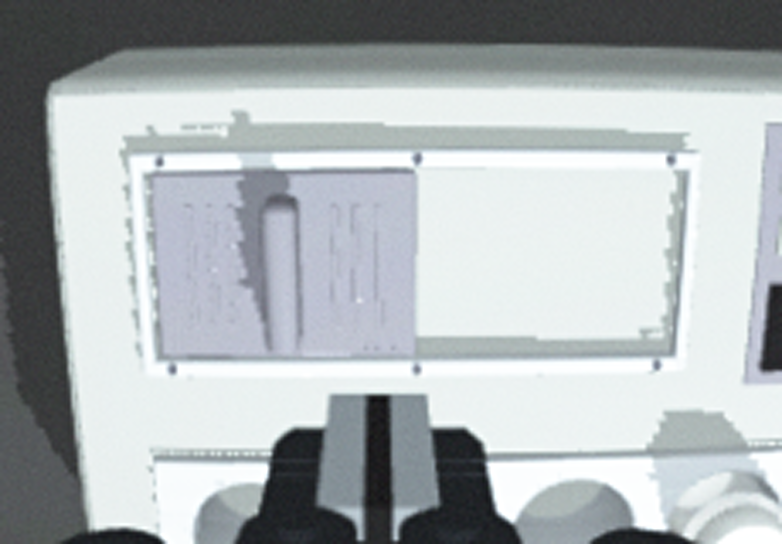

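View pics/s16.png

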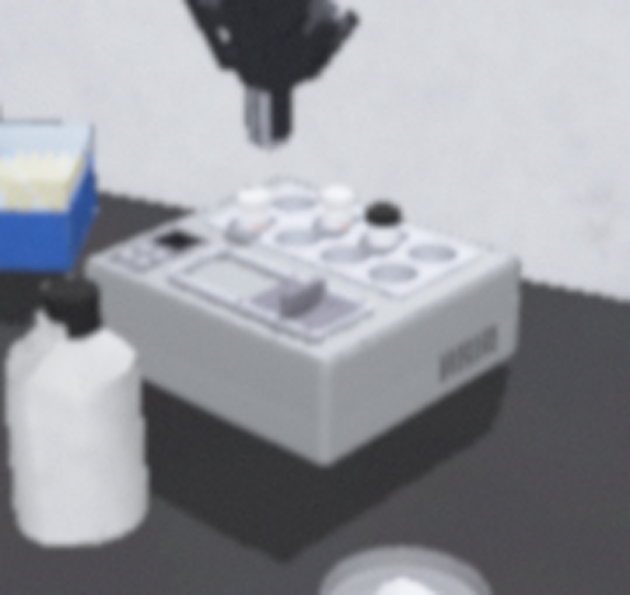

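```bash
python3 -c "
from rig import arm
print(arm.get_obs()['t']);print(arm.hand_in())"
```

```text
12.9
the job is handed in; nothing more can be done
None
```

I slid the cover fully open, pressed the reset button home, slid the cover shut again, lifted clear and handed the job in at 12.9 s. No verdict came back.

- **Button:** its top measured 20.6 mm below the deck before pressing and 25.9 mm after (nominal 20 and 26). That is 5.3 mm of measured travel. I pressed a second time with up to about 58 N, and the depth did not change, so I took it to be at its stop.
- **Cover:** it came up solid at about 14 N. The last wrist picture shows no dark gap at the end stop. The ridge sits within about 0.3 mm of the button's measured centre line.
- **Vials and bench:** the last scene picture shows all three vials standing in the block. I made no contact with anything except the cover and the button, but I did not measure the positions of the jar, dish or forceps at the end.

**What disagreed:**
- **Fingertips:** in both the wrist and scene images the shut fingertips ended about 34 mm short of the reported TCP. My first attempt to push the cover passed over the ridge without touching it. I used the measured tip from then on.
- **Sideways force:** during the press about 13–25 N acted along the heater's x. It scaled with the press force, so I took it as friction on the button.

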